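# Mount the board-vice plate on the rotary inspection stage

### The job

Pick up the aluminium work plate by the board vice on it and mount it on the rotary stage: turn it to match the three studs, feeling for them with only light pressure on their tips, then slide it down over them and keep hold of it until it is fully home, flat on the rotor. Never force the plate against the stage or drop it; then let go and leave the other things on the bench where they are.

Things in the scene. Friction and masses are not known exactly. Their poses are not given: they have to be found in the camera images.
- plate: Work plate lying on the mat: rectangular aluminium plate, 116 mm (its x) by 104 mm (its y), 8 mm thick, with a board vice fixed at its centre, 0.3 to 0.55 kg in all. Origin: centre of its underside, z up. It fits over the stage's studs in any of three ways round, 120 degrees apart.
- plate_hole (a point): Centre of one of the plate's three 9.5 mm through holes, at the underside, on the plate's +x axis, 46 mm from the plate's origin. The two others lie 120 and 240 degrees round on the same 46 mm circle. Axes as the plate's.
- plate_grip (a point): Grip point, 32 mm above the plate's underside, midway between the vice's two upright dark jaws (64 mm long along x; outer faces flat, 36 mm apart along y, from 8 to 42 mm above the underside). Pinch there from above, closing along y. Two thumb screws stick out 7 mm from the +y jaw, 24 mm either side of its middle. Axes as the plate's.
- stage: Rotary stage, fixed on the mat: round grey base, 140 mm diameter, black clamp screw at its front (-x, reaching 94 mm out, 15 mm up), carrying a dark round rotor, 112 mm diameter, concentric. Origin: centre of the base's underside, z up. The clamped rotor does not turn under gentle forces. This pose tells how the base stands, not the rotor.
- stud_tips (a point): Point on the stage's axis level with the stud tips, 12 mm above the rotor's top. Three steel studs, 8 mm diameter, 1.5 mm tip chamfer, stand on the rotor on a 46 mm radius, 120 degrees apart. The rotor was left only roughly set: one stud is up to 23 degrees (0.40 rad) either side of the stage's +x; this must be seen or felt. Axes are the base's.
- stage_seat (a point): Centre of the rotor's flat top, 40 mm above the stage's origin. When the plate is fully home its underside lies flat here with the studs standing 4 mm out of its holes. Axes are the base's.
- multimeter: Bystander: black hand multimeter lying face up, 150 x 75 x 45 mm. Origin at the centre of its underside. Leave it alone.
- mouse: Bystander: white computer mouse, 105 x 58 x 30 mm. Origin at the centre of its underside. Leave it alone.
- phone_shell: Bystander: opened phone shell lying flat, 142 x 70 x 8 mm. Origin at the centre of its underside. Leave it alone.
- driver: Bystander: black-handled screwdriver lying on the mat, 150 mm long. Origin under its middle. Leave it alone.

How it is judged (in metres and radians):
On the way, in this order (a step that is already met when the one before it is completed fails the run):
1. the plate, held in the fingers, is brought over the stage above the studs (contact force between the fingers and plate above 1 N and horizontal distance between plate and stage below 0.03 m and z of plate in the frame of stage above 0.051 m), for 0.2 s.
2. the plate is slid down over the studs onto the rotor while still held (contact force between the fingers and plate above 1 N and horizontal distance between plate and stage below 0.004 m and z of plate in the frame of stage below 0.042 m and angle between plate's own z axis and vertical below 0.05 rad), for 0.2 s.
At the end, for the whole second after the job is handed in: The plate rests released and still on the stage with all three studs through its holes: its underside within 2 mm of the rotor's top (40 mm above the stage's origin), centred within 4 mm, tilted less than 0.03 rad (horizontal distance between plate and stage below 0.004 m and z of plate in the frame of stage between 0.037 and 0.042 m and angle between plate's own z axis and vertical below 0.03 rad and linear speed of plate below 0.02 m/s and contact force between the fingers and plate below 0.1 N); the robot touches nothing.
It fails at once if the plate pressed or knocked against the stage with more than 30 N (contact force between plate and stage above 30 N).
It fails at once if a bystander (multimeter, mouse, phone shell, screwdriver) moved by more than 20 mm (distance of any of multimeter, mouse, phone_shell, driver from where it was at the start of the episode above 0.02 m).
It also fails if it takes over 72 s, if anything falls off the work surface, if the arm or the gripper's body presses on something with over 40 N, if the wrist force passes 120 N, or if a joint passes its speed limit or range.

### The arm

A 6-joint arm with a two-finger parallel gripper is mounted at the origin on the work surface. World frame = base frame: x ahead of the robot, y to its left, z up, the work surface at z = 0. Lengths are in mm, angles in rad, forces in N, time in s.
With the tool pointing down it reaches from about 275 to 825 mm from the base axis. Payload 4.9 kg.
Tool frame: the origin (TCP) lies at the very end of the fingers, on their centre line; the grasp point (between the pads) lies 19 mm behind it; z points along the fingers, y is the direction in which the jaws open and shut (so a half turn about z gives the same grasp; the last joint's range is limited). The gripper opens to 85 mm and grips with 20 to 120 N. Pads are 22 mm wide; open, the fingers measure 114 mm over their backs; the gripper's body (76 mm by 85 mm) begins 54 mm behind the grasp point. The pads swing forward as they close: fully open they stand 13 mm farther back than shut.
Start: joints at [-1.264, 0.326, -0.193, 1.052, 0, 1.437], TCP at [234.678, -497.438, 231.281] pointing down, gripper open.
Joint ranges: [-2.65, 2.65], [-0.97, 1.79], [-1.3, 1.35], [-1.93, 2.1], [-1.47, 1.37], [-3.14, 3.14]. Speed limits (rad/s): [2.57, 2.57, 3.14, 3.14, 3.14, 3.14].

### API

Orientations are given as [roll, pitch, yaw] about the fixed x, y, z axes, in that order (R = Rz(yaw) Ry(pitch) Rx(roll)).
In Python, from bench import bot, solve_ik, imaging gives the robot as it stands. Calls block until the motion is done:
- bot.move_ptp(position, orientation): joint-space move of the TCP to a pose.
- bot.movel(position, rot=None, max_speed=150, threshold=None): straight line of the TCP; rot=None keeps the orientation; max_speed is the mean speed in mm/s. With threshold (N) it stops when the force on the tool has changed by that much, and returns True; else False.
- bot.move_j(angles): joint-space move.
- bot.grip(opening, effort=None): opening from 0.0 (shut) to 1.0 (fully open); effort is the grip in N (None keeps the last); returns when the fingers have stopped.
- bot.dwell(seconds).
- solve_ik(position, orientation): joint angles nearest the present ones, or None.
- bot.get_state(): the state.
- imaging.capture(name): name is "scene" or "top" or "wrist"; returns the picture (400x640x3 uint8, blue, green, red); there is no depth.
- imaging.camera_model(name): a dict with "K" (3x3 intrinsics, pixels), "position" and "rotation" of the camera in the world. Camera axes: x right, y up, looking along -z (the intrinsics and any distortion apply to the point x, -y, -z); pixel columns grow to the right and rows downward; lengths in mm; the calibration is good to about 2 mm. A picture is of the moment at which its call begins: read the wrist's pose just before it. camera_model takes no time and is no camera call; for the wrist camera it gives the pose at the moment of the call.
A pose or a line that the arm cannot do raises bot.IKError and nothing moves.
- bot.sign_off(): hands the job in, once; it reports no verdict.
The state is a dict: "t": time; "qpos": joint angles; "joint_velocities": joint speeds; "effort": joint torques, N m; "tcp_pos": TCP position; "orientation": TCP orientation; "contact_force": force on the tool from outside, world axes, zero at the start; "wrist_torque": the same for the moment, N m; "opening": opening from 0.0 (shut) to 1.0 (fully open).
Only numpy, scipy, OpenCV 4.12 (cv2) and the standard library are available. Lean on these libraries where they do the work, as an engineer would, in place of code of your own. Each camera call takes 0.05 s, during which the arm holds its last target. There are 200 camera calls.

## Working session

There is one attempt and no reset: what is moved stays moved. The work goes in short steps, each a Python script; the robot and the scene stay as the last script left them, time stands still between calls to the robot, and variables do not carry over. Pictures are saved under pics/ and viewed, about 8 in all and at most 12, crops included, and the job is handed in when it is done.

```bash
mkdir -p pics; ls
python3 - <<'E'
from bench import bot, imaging
import cv2
for n in ["scene","top"]:
    cv2.imwrite(f"pics/{n}0.png",imaging.capture(n))
    m=imaging.camera_model(n); print(n,m)
print(imaging.camera_model("wrist")); print(bot.get_state())
E
```

```text
pics
scene {'K': array([[365.88572371,   0.        , 324.92894388],
       [  0.        , 365.88572371, 201.40843152],
       [  0.        ,   0.        ,   1.        ]]), 'position': array([ 970.85476725, -492.37845995,  830.06306972]), 'rotation': array([0.64547962, 0.01090314, 0.60630259])}
top {'K': array([[456.70870132,   0.        , 320.46895262],
       [  0.        , 456.70870132, 204.67196389],
       [  0.        ,   0.        ,   1.        ]]), 'position': array([ 425.89766204,   19.31385327, 1245.01534171]), 'rotation': array([ 0.15700323, -0.01497918, -1.59628844])}
{'K': array([[346.29015598,   0.        , 323.37458108],
       [  0.        , 346.29015598, 194.89119355],
       [  0.        ,   0.        ,   1.        ]]), 'position': array([ 295.45173266, -469.05337846,  373.51516104]), 'rotation': array([-2.66891378e-01,  9.95509667e-04, -1.12933393e+00])}
{'t': 0.1, 'qpos': array([-1.26421012e+00,  3.26888491e-01, -1.93497430e-01,  1.05205087e+00,
       -1.92256757e-05,  1.43660993e+00]), 'joint_velocities': array([ 0.0007301 , -0.00427723,  0.00227754, -0.0001541 ,  0.00190906,
       -0.00049414]), 'effort': array([ 1.09307810e-03, -4.44239652e+01,  2.63037622e+01,  7.90861726e-03,
       -9.17126113e-05,  4.08120556e-06]), 'tcp_pos': array([ 234.49485942, -496.8959138 ,  230.56483422]), 'orientation': array([-3.13996436e+00, -2.00415610e-04,  4.40772453e-01]), 'contact_force': array([ 0.24005498,  0.07016099, -0.62392241]), 'wrist_torque': array([ 0.03336675, -0.0069912 ,  0.00011377]), 'opening': 0.9998643342877741}
```

View pics/scene0.png

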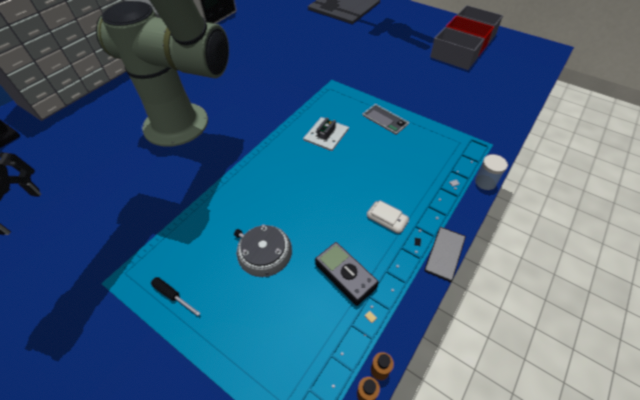

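View pics/top0.png

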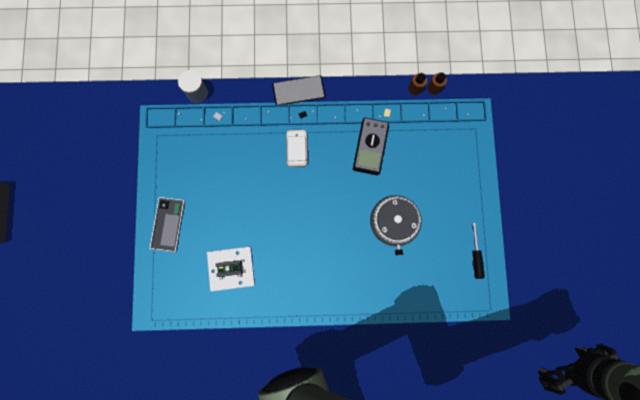

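The top view shows the plate near (231,269), the stage near (397,219) with its clamp screw at (399,251), and three light stud tips. Next is one enlarged crop of both.

```bash
cat > h.py <<'E'
import numpy as np, cv2
from scipy.spatial.transform import Rotation as Rot
from bench import bot, imaging, solve_ik
def unproj(px, z, m):
    px=np.atleast_2d(px).astype(float); R=Rot.from_euler('xyz',m['rotation']).as_matrix()
    d=np.c_[px,np.ones(len(px))]@np.linalg.inv(m['K']).T
    d=(d*[1,-1,-1])@R.T; p=m['position']
    return p+d*((z-p[2])/d[:,2:3])
def proj(P,m):
    R=Rot.from_euler('xyz',m['rotation']).as_matrix()
    c=((np.atleast_2d(P)-m['position'])@R)*[1,-1,-1]
    u=c@m['K'].T; return u[:,:2]/u[:,2:]
E
python3 - <<'E'
from h import *
im=cv2.imread('pics/top0.png')
a=im[235:305,196:266]; b=im[184:262,360:438]
f=lambda c:cv2.resize(c,(400,400),interpolation=cv2.INTER_CUBIC)
cv2.imwrite('pics/crop.png',np.hstack([f(a),f(b)]))
m=imaging.camera_model('top')
print(unproj([231,269],8,m),unproj([397,219],40,m),unproj([399,251],8,m))
E
```

```text
[[452.58152142 239.52948271   8.        ]] [[ 572.79258261 -206.54644376   40.        ]] [[ 489.40495548 -213.45445656    8.        ]]
```

View pics/crop.png

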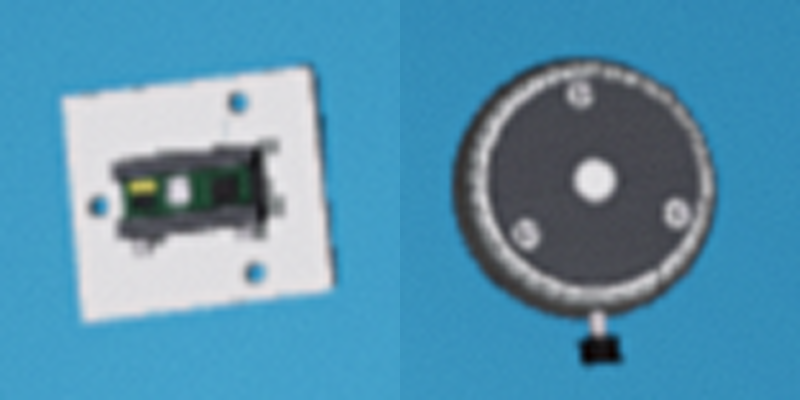

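```bash
cat >> h.py <<'E'
from scipy.optimize import least_squares
def fit(px, z, m, x0):
    """circle of three points at 46 mm: returns x,y,yaw (mod 120deg) and residual px"""
    def pts(p): 
        a=p[2]+np.arange(3)*2*np.pi/3
        return np.c_[p[0]+46*np.cos(a),p[1]+46*np.sin(a),np.full(3,z)]
    best=None
    from itertools import permutations
    for pm in permutations(range(3)):
        r=least_squares(lambda p:(proj(pts(p),m)-np.array(px,float)[list(pm)]).ravel(),x0)
        if best is None or r.cost<best.cost: best=r
    return best.x, np.sqrt(2*best.cost/3)
E
python3 - <<'E'
from h import *
m=imaging.camera_model('top')
h=np.array([[98,207],[238,102],[256,272]])/5.714+[196-.4,235-.4]
s=np.array([[180,96],[127,234],[278,212]])/5.128+[360-.4,184-.4]
print(fit(h,8,m,[452,239,1.6])); print(fit(s,52,m,[572,-206,0]))
print(unproj(s,52,m)); 
for p in ([452,240,260],[572,-206,260]):
  for y in np.arange(-3,3.2,.5):
    q=solve_ik(p,[np.pi,0,y]); print(p,y,None if q is None else np.round(q,2))
print(unproj([397,219],40,m),unproj([399,251],8,m))
E
```

```text
(array([454.11590413, 241.82791492,   3.77489586]), np.float64(0.15398517577168655))
(array([ 571.88528407, -205.99532632,    2.21625603]), np.float64(0.41946002825369594))
[[ 616.02394573 -200.49067748   52.        ]
 [ 545.04906942 -169.61135802   52.        ]
 [ 554.52561392 -247.88079931   52.        ]]
[452, 240, 260] -3.0 [ 0.34  0.24 -0.24  1.09  0.    0.2 ]
[452, 240, 260] -2.5 [ 0.34  0.24 -0.24  1.09  0.   -0.3 ]
[452, 240, 260] -2.0 [ 0.34  0.24 -0.24  1.09  0.   -0.8 ]
[452, 240, 260] -1.5 [ 0.34  0.24 -0.24  1.09  0.   -1.3 ]
[452, 240, 260] -1.0 [ 0.34  0.24 -0.24  1.09  0.   -1.8 ]
[452, 240, 260] -0.5 [ 0.34  0.24 -0.24  1.09  0.   -2.3 ]
[452, 240, 260] 0.0 [ 0.34  0.24 -0.24  1.09  0.   -2.8 ]
[452, 240, 260] 0.5 [ 0.34  0.24 -0.24  1.09  0.    2.99]
[452, 240, 260] 1.0 [ 0.34  0.24 -0.24  1.09  0.    2.49]
[452, 240, 260] 1.5 [ 0.34  0.24 -0.24  1.09  0.    1.99]
[452, 240, 260] 2.0 [ 0.34  0.24 -0.24  1.09  0.    1.49]
[452, 240, 260] 2.5 [ 0.34  0.24 -0.24  1.09  0.    0.99]
[452, 240, 260] 3.0 [ 0.34  0.24 -0.24  1.09  0.    0.49]
[572, -206, 260] -3.0 [-0.47  0.42  0.02  1.17  0.   -0.61]
[572, -206, 260] -2.5 [-0.47  0.42  0.02  1.17  0.   -1.11]
[572, -206, 260] -2.0 [-0.47  0.42  0.02  1.17  0.   -1.61]
[572, -206, 260] -1.5 [-0.47  0.42  0.02  1.17  0.   -2.11]
[572, -206, 260] -1.0 [-0.47  0.42  0.02  1.17  0.   -2.61]
[572, -206, 260] -0.5 [-0.47  0.42  0.02  1.17  0.   -3.11]
[572, -206, 260] 0.0 [-0.47  0.42  0.02  1.17  0.    2.67]
[572, -206, 260] 0.5 [-0.47  0.42  0.02  1.17  0.    2.17]
[572, -206, 260] 1.0 [-0.47  0.42  0.02  1.17  0.    1.67]
[572, -206, 260] 1.5 [-0.47  0.42  0.02  1.17  0.    1.17]
[572, -206, 260] 2.0 [-0.47  0.42  0.02  1.17  0.    0.67]
[572, -206, 260] 2.5 [-0.47  0.42  0.02  1.17  0.    0.17]
[572, -206, 260] 3.0 [-0.47  0.42  0.02  1.17  0.   -0.33]
[[ 572.79258261 -206.54644376   40.        ]] [[ 489.40495548 -213.45445656    8.        ]]
```

Run:
```python
from h import *
out=[]
for n,p,y in (("stage",[572,-206,202],2.216),("plate",[454,242,158],1.681)):
    bot.move_ptp([p[0],p[1],max(p[2],200)],[np.pi,0,y]); bot.movel(p); bot.dwell(.5)
    m=imaging.camera_model('wrist'); im=imaging.capture('wrist'); s=bot.get_state()
    np.save(n+'.npy',{'m':m,'s':s},allow_pickle=True); cv2.imwrite(f'pics/w_{n}.png',im)
    print(n,s['t'],s['tcp_pos'],s['orientation'],s['contact_force'],m['position'],m['rotation'])
    z={'stage':52,'plate':8}[n]; q=proj([[p[0],p[1],z]],m)[0]; print(q)
    x,yy=np.clip(q.astype(int)-100,0,[440,200]); print('crop',x,yy); out.append(cv2.resize(im[yy:yy+200,x:x+200],(400,400),interpolation=cv2.INTER_CUBIC))
cv2.imwrite('pics/w_both.png',np.hstack(out))
```

```text
stage 2.5417 [ 572.03533193 -205.91104768  201.97896261] [ 3.14158500e+00 -2.42735695e-05  2.21611654e+00] [ 0.03188571  0.09217181 -0.11629772] [ 532.32359819 -153.00875982  344.91386033] [-2.67817698e-01 -3.68040862e-05  6.45954226e-01]
[323.11278096 179.10615633]
crop 223 79
plate 5.2167 [454.05218937 242.08988886 158.1846105 ] [ 3.14126129e+00 -7.69604316e-05  1.68116189e+00] [-0.06447019  0.16330202  1.07449587] [447.16569815 308.02984771 301.19776307] [-0.26761894 -0.00078365  0.11097183]
[322.50984703 179.3079795 ]
crop 222 79
```

View pics/w_both.png

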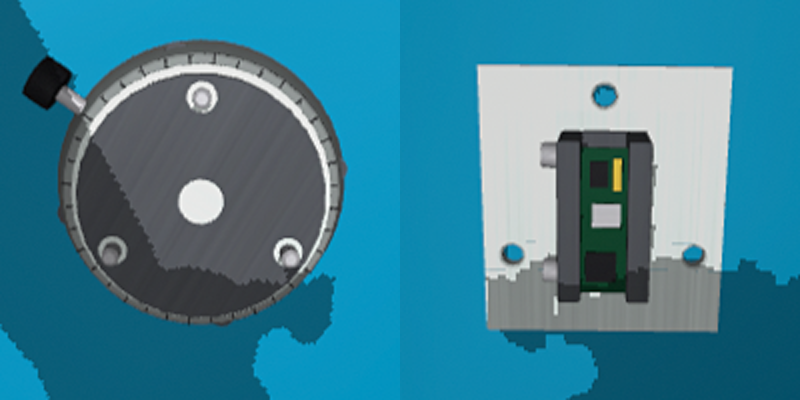

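The wrist views show studs at about crop (202,97), (112,250), (289,252) and holes at (604,95), (512,254), (693,255). I'll enlarge these six points to read them precisely.

Run:
```python
from h import *
rows=[]
for n,c,o in (("stage",[(202,97),(112,250),(289,252)],(223,79)),("plate",[(204,95),(112,254),(293,255)],(222,79))):
    im=cv2.imread(f'pics/w_{n}.png'); r=[]
    for x,y in c:
        u=int(x/2+o[0])-12; v=int(y/2+o[1])-12; print(n,u,v)
        r.append(cv2.resize(im[v:v+24,u:u+24],(240,240),interpolation=cv2.INTER_CUBIC))
    rows.append(np.hstack(r))
cv2.imwrite('pics/grid.png',np.vstack(rows))
```

```text
stage 312 115
stage 267 192
stage 355 193
plate 312 114
plate 266 194
plate 356 194
```

View pics/grid.png

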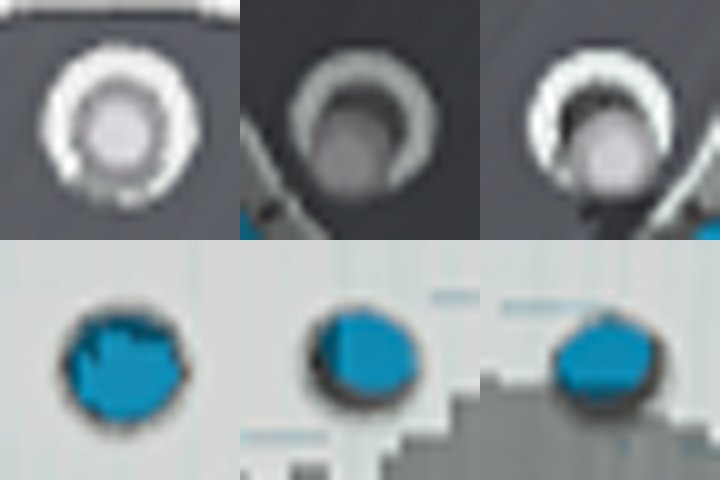

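Run:
```python
from h import *
for n,o,c,z,x0 in (("stage",[(312,115),(267,192),(355,193)],[(119,125),(110,152),(133,150)],52,[572,-206,2.2]),
               ("plate",[(312,114),(266,194),(356,194)],[(125,127),(121,117),(128,125)],8,[454,242,1.68])):
    d=np.load(n+'.npy',allow_pickle=True).item()
    px=np.array(o)+np.array(c)/10-.45
    for m in (d['m'],):
        p,r=fit(px,z,m,x0); print(n,p,(p[2]+np.pi/3)%(2*np.pi/3)-np.pi/3,r)
        P=unproj(px,z,m); print(P.round(1).tolist(), [round(float(np.linalg.norm(P[i]-P[i-1])),2) for i in range(3)])
```

```text
stage [ 573.16140977 -207.77610847    4.30186845] 0.11307824524916721 0.47028640484028683
[[545.5, -170.4, 52.0], [554.9, -250.3, 52.0], [619.2, -202.8, 52.0]] [80.46, 80.46, 79.99]
plate [454.81902564 241.25816465   3.76496028] -0.42382992666373664 0.31632632250175524
[[450.3, 287.1, 8.0], [417.1, 214.2, 8.0], [497.0, 222.4, 8.0]] [79.85, 80.08, 80.32]
```

Run:
```python
from h import *
p=[454.8,241.3]; y=1.6706; rot=[np.pi,0,y]
bot.movel([*p,100],rot); 
print(bot.movel([*p,14],max_speed=80,threshold=5), bot.get_state()['contact_force'])
bot.grip(0.0,25); s=bot.get_state(); print(s['opening'],s['tcp_pos'],s['orientation'],s['contact_force'],s['t'])
bot.grip(1.0)
bot.movel([*p,158],rot); bot.dwell(.4)
m=imaging.camera_model('wrist'); im=imaging.capture('wrist'); s=bot.get_state()
np.save('plate2.npy',{'m':m,'s':s},allow_pickle=True); cv2.imwrite('pics/w_plate2.png',im)
print(s['t'],s['tcp_pos'],s['orientation'])
a=y+np.arange(3)*2*np.pi/3; P=np.c_[p[0]+46*np.cos(a),p[1]+46*np.sin(a),np.full(3,8)]
r=[]
for q in proj(P,m):
    u,v=q.astype(int)-12; print(u,v); r.append(cv2.resize(im[v:v+24,u:u+24],(240,240),interpolation=cv2.INTER_CUBIC))
cv2.imwrite('pics/grid2.png',np.hstack(r))
```

```text
False [ 0.19805357 -0.79119483  0.92210584]
0.4165842373281843 [454.83013057 241.40579469  14.28738823] [ 3.14141070e+00 -2.18899714e-04  1.67066622e+00] [-0.68761363 -0.40976407  4.06712873] 7.4917
9.5917 [454.7358946  241.27080495 157.78619862] [-3.14126755e+00  7.32933481e-05  1.67057131e+00]
311 113
265 192
356 192
```

View pics/grid2.png

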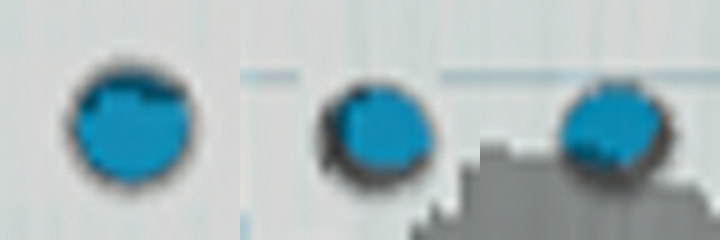

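Run:
```python
from h import *
T={}
for n,o,c,z,x0 in (("stage",[(312,115),(267,192),(355,193)],[(119,125),(110,152),(133,150)],52,[572,-206,4.3]),
               ("plate",[(312,114),(266,194),(356,194)],[(125,127),(121,117),(128,125)],8,[454,242,3.76]),
               ("plate2",[(311,113),(265,192),(356,192)],[(131,126),(137,134),(137,134)],8,[454,242,3.76])):
    d=np.load(n+'.npy',allow_pickle=True).item(); px=np.array(o)+np.array(c)/10-.45
    p,r=fit(px,z,d['m'],x0); p[2]-=2*np.pi/3
    t=d['s']['tcp_pos'][:2]; y=d['s']['orientation'][2]
    R=np.array([[np.cos(y),-np.sin(y)],[np.sin(y),np.cos(y)]])
    print(n,p,r,'in tool (plate-like axes)',R.T@(p[:2]-t),p[2]-y); T[n]=(p,t,y,R,R.T@(p[:2]-t))
e=T['plate2'][4]; dy=T['plate2'][0][2]-T['plate2'][2]
print('plate grip offset apparent',e,dy)
# put the tool so that stage appears at same tool-frame offset as plate2
ys=T['stage'][0][2]-dy; R=np.array([[np.cos(ys),-np.sin(ys)],[np.sin(ys),np.cos(ys)]])
print('stage tcp target',T['stage'][0][:2]-R@e,ys)
```

```text
stage [ 573.16140977 -207.77610847    2.20747335] 0.47028640484031065 in tool (plate-like axes) [-2.16729487  0.2221171 ] -0.008643192428823276
plate [454.81902564 241.25816465   3.76496028] 0.31632632250173526 in tool (plate-like axes) [-0.91112453 -0.67056329] 2.083798389526072
plate2 [455.44010856 241.25880371   1.67208529] 0.3528109141234077 in tool (plate-like axes) [-0.08208797 -0.69951619] 0.0015139782969679771
plate grip offset apparent [-0.08208797 -0.69951619] 0.0015139782969679771
stage tcp target [ 572.54961324 -208.1250588 ] 2.2059593696744257
```

Run:
```python
from h import *
p=[454.74,241.27]; rot=[np.pi,0,1.6706]
bot.movel([*p,14.3],rot,max_speed=100,threshold=5)
bot.grip(0.0,50); bot.dwell(.2); s=bot.get_state(); print(s['opening'],s['tcp_pos'],s['contact_force'])
bot.movel([*p,140],max_speed=80); s=bot.get_state(); print(s['opening'],s['contact_force'])
r2=[np.pi,0,2.206]; t=[572.55,-208.13]
bot.movel([*t,140],r2,max_speed=120); bot.movel([*t,85],max_speed=60); bot.dwell(.5)
s=bot.get_state(); print(s['t'],s['tcp_pos'],s['orientation'],s['contact_force'],s['wrist_torque'])
hit=bot.movel([*t,61],max_speed=15,threshold=4); bot.dwell(.1); s=bot.get_state()
print(hit,s['t'],s['tcp_pos'],s['orientation'],s['contact_force'],s['wrist_torque'])
cv2.imwrite('pics/w3.png',imaging.capture('wrist'))
```

```text
0.4192280179948321 [455.0260987  241.38402142  14.66450053] [-0.11913352 -0.95057638  6.11048212]
0.4158301137845978 [ 0.21195877 -0.31349335 -4.79104974]
19.2083 [ 572.58198754 -208.13890161   85.04936458] [3.14152493e+00 7.29432713e-05 2.20598750e+00] [-0.66522845 -0.13247776 -3.89846548] [-0.01467633 -0.03035188 -0.00599375]
False 21.0583 [ 572.61090987 -208.15587097   61.09950172] [3.14147946e+00 1.31736226e-04 2.20595788e+00] [ 0.05997378  0.83300999 -4.74179347] [ 0.03761874 -0.01646776  0.00950251]
```

No contact past the tip height (underside at about 47 mm, with the tips at 52 mm), so the studs appear to be in the holes. I'll slide down gently.

Run:
```python
from h import *
t=[572.55,-208.13]
hit=bot.movel([*t,53.3],max_speed=10,threshold=5); bot.dwell(.4); s=bot.get_state()
print(hit,s['t'],s['tcp_pos'],s['orientation'],s['contact_force'],s['wrist_torque'],s['opening'])
im=imaging.capture('wrist'); cv2.imwrite('pics/w4.png',im)
```

```text
True 22.125 [ 572.44544998 -208.06853591   54.62108751] [-3.14147657e+00 -2.92498056e-04  2.20602152e+00] [-0.42078624  0.44936638  6.01506279] [ 0.07236049 -0.04658153  0.0017206 ] 0.4177046063486745
```

View pics/w4.png

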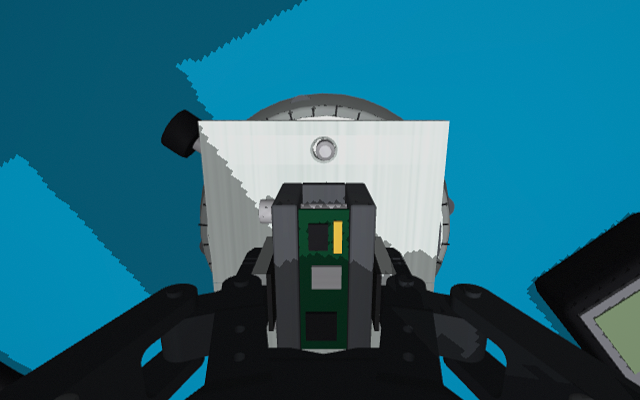

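The stud shows centred in its hole at (323,149), and the plate stopped at TCP z = 54.6, which puts its underside at about 40 mm: home. Now release, retreat and check.

Run:
```python
from h import *
bot.dwell(.2); t=[572.5,-208.1]
bot.grip(1.0); bot.dwell(.2); s=bot.get_state(); print(s['opening'],s['contact_force'])
bot.movel([*t,202],max_speed=80); bot.dwell(.4); s=bot.get_state(); print(s['t'],s['contact_force'])
m=imaging.camera_model('wrist'); im=imaging.capture('wrist'); print(proj([[573,-208,52]],m))
top=imaging.capture('top')
cv2.imwrite('pics/end.png',np.hstack([cv2.resize(im[79:279,223:423],(380,380)),cv2.resize(top[90:300,140:500],(420,245)) if 0 else cv2.copyMakeBorder(cv2.resize(top[90:300,140:500],(420,245)),0,135,0,0,0)]))
```

```text
1.0004338236770884 [-0.26450941 -0.5588542  -0.08220429]
25.5333 [ 0.57476356  0.17478597 -0.54272295]
[[323.99848983 179.93541691]]
```

View pics/end.png

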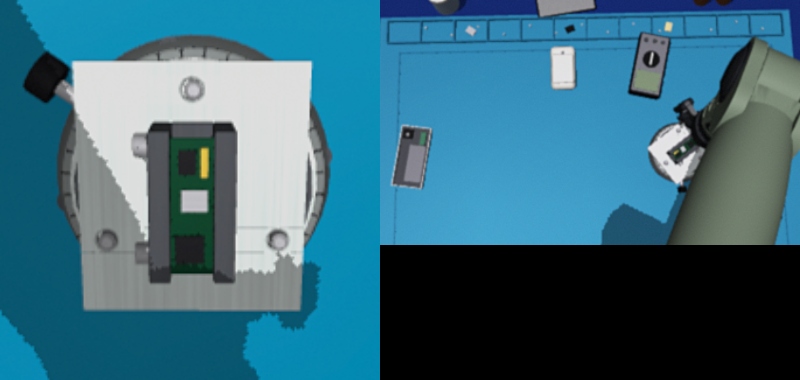

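All three studs stand in their holes, at crop points (192,90), (106,240) and (278,240). The plate lies flat, and the multimeter, mouse and phone shell look unmoved.

```bash
python3 -c "
from h import *
bot.sign_off()"
```

```text
the job is handed in; nothing more can be done
```

I mounted the plate on the stage and handed the job in at about 25.6 s on the robot's clock.

**What I did:**
- I located the studs and the plate holes with the top and wrist cameras. The two cameras agreed to about 2 mm on position and 0.01 rad on angle.
- A trial pinch on the mat centred the plate. A second wrist look then gave the remaining 0.7 mm offset to correct.
- I turned the plate to 2.206 rad, and it slid over the studs on the first try. The 4 N contact stop never tripped on the way down to about 5 mm below the stud tips.
- I lowered it with a 5 N stop. It stopped with the underside at about 40 mm and was pressing with about 11 N after a short hold, then I let go.

**Last checks:**
- The final wrist picture showed all three studs through their holes and the plate looking flat and centred.
- The gripper was fully open and well clear, and the tool force was near zero.
- In the final top picture the multimeter, mouse and phone shell looked unmoved.
- The screwdriver was outside that crop, behind the arm, so I did not check it. No arm path went near it at low height.

No check failed or disagreed beyond the stated camera tolerance.

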